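Shut the reject hopper on the transistor test bench

TASK

Two small parts hoppers stand on the test bench, both with their sliding top gate open. Shut the hopper whose gate has the red tab: push the tab along its guides until the gate is fully home and the brass spring catch has clicked up behind it. Leave the gate with the green tab as it is.

Things in the scene. Friction and masses are not known exactly. Their poses are not given: they have to be found in the camera images.
- red_tab (a point): centre of the upright red tab, 10 mm thick (x), 36 wide (y), 45 high (z), top 132 mm above the table. It stands on the middle of the flat steel gate plate (85 mm long in x, 82 wide, top face 87 mm above the table, 22.5 below this point). The gate shuts along this frame's level +x: push on the tab's -x face. It slides at a steady 5 to 10 N and stays where it is left.
- red_hopper: fixed blue and cream metal box under the red gate, 215 mm long (x, -90 to +125 from the origin), 120 wide, 80 high; origin on the table, axes as red_tab. Guide rails along x, 42 to 51 mm either side of the middle, and the end stop beyond the gate rise to 90 mm above the table. Behind the tab nothing is higher than that but the catch when up. Place and heading vary.
- red_gate (a joint): travel of the red gate along red_tab's +x, in m: 0 fully open, 0.080 fully shut against its end stop; starts between 0 and 0.030. From 0.074 on it frees the catch, which then keeps it from going back.
- red_catch (a joint): rise of the red hopper's spring catch, in m: about 0 while the gate plate holds it down, 0.010 when it has clicked up behind the plate. A brass block 7 by 26 mm in the middle of the hopper's width, its top then 91 mm above the table, 44 to 51 mm behind the tab's -x face. A finger could press it down: stay 95 mm or more above the table.
- green_tab (a point): centre of the green tab on the second hopper, which is built just the same; its gate must be left alone. Same axes and sizes as red_tab.
Not all that is in view belongs to the job. Leave any pink look-alike of the red_hopper alone.

How it is judged:
At the end, for the whole second after the job is handed in: The red gate is shut, within 8 mm of its end stop (joint above 0.072), its catch is up behind it (above 0.007), and the green tab is within 10 mm of where it began (value of joint red_gate above 0.072 m and value of joint red_catch above 0.007 m and distance of green_tab from where it was at the start of the episode below 0.01 m); the robot touches nothing.
It fails at once if the green gate is moved by more than 10 mm (distance of green_tab from where it was at the start of the episode above 0.01 m).
It also fails if it takes over 29 s, if anything falls off the work surface, if the arm or the gripper's body presses on something with over 40 N, if the wrist force passes 120 N, or if a joint passes its speed limit or range.

ROBOT

A 6-joint arm with a two-finger parallel gripper is mounted at the origin on the work surface. World frame = base frame: x ahead of the robot, y to its left, z up, the work surface at z = 0. Lengths are in m, angles in rad, forces in N, time in s.
With the tool pointing down it reaches from about 0.35 to 0.875 m from the base axis. Payload 15.5 kg.
Tool frame: the origin (TCP) lies midway between the tips of the shut fingers; the grasp point (between the pads) lies 19 mm behind it (arm.tcp_to_grasp is the z of the grasp point in the tool frame, in m); z points along the fingers, y is the line along which they close (so a half turn about z gives the same grasp; the last joint's range is limited). The gripper opens to 85 mm and grips with 20 to 120 N. Pads are 22 mm wide; open, the fingers measure 114 mm over their backs; the gripper's body (76 mm by 85 mm) begins 54 mm behind the grasp point. The pads swing forward as they close: fully open they stand 13 mm farther back than shut.
Start: joints at [-1.198, 0.494, 1.345, -0, 1.302, -0.096], TCP at [0.282, -0.558, 0.202] pointing down, gripper open.
Joint ranges: [-2.91, 2.91], [-0.82, 2.16], [0.22, 2.67], [-1.22, 4.37], [0.12, 2.79], [-3.08, 3.08]. Speed limits (rad/s): [1.89, 1.89, 2.57, 3.01, 3.01, 3.01].

INTERFACE

Orientations are given as a unit quaternion [x, y, z, w].
In Python, from cell import readout, eyes, ticket, arm gives the robot as it stands.
- The arm moves only by the tool jog_arm, never from a script. Its argument "motion" is a list of rows, each a list of 6 numbers: the shift along the world's x, y, z in m, then the turn, a rotation vector about the world's x, y, z in degrees. In form: [[x, y, z, wx, wy, wz], ...]. A call has 1 to 10 rows; each row is the pose to reach, as a shift and turn from the pose commanded when the call began; what a row does not reach only later rows make up. A row lasts 1/12 s, in which the tool goes at most 41.7 mm and 7.16 degrees, less where a joint would pass 70% of its speed; a pose out of reach is approached as far as the arm can. A call with a gripper value outside its range is refused whole. "gripper" is the opening, from -1 (shut) to 1 (fully open), set as the call begins (left out, the last holds). The fingers move at their own pace and stop on an object; the grip force is fixed at half the most. Time passes only in rows, so rows that repeat a pose let the fingers close. It gives the time, the measured TCP pose, the force, the opening and the grip force at its end, in the units of the state.
- readout.observe(): the state, without advancing time (a new reading comes with each control period).
- eyes.read_camera(name): name is "scene" or "top" or "wrist"; returns the picture (400x640x3 uint8, blue, green, red); there is no depth.
- eyes.calibration(name): a dict with "mtx" (3x3 intrinsics, pixels), "rvec" (rotation vector, rad) and "tvec" (3), from world to camera coordinates, as OpenCV has them. Camera axes: x right, y down, z forward; pixel columns grow to the right and rows downward; lengths in m; the calibration is good to about 2 mm. A picture is of the moment at which its call begins: read the wrist's pose just before it. calibration takes no time and is no camera call; for the wrist camera it gives the pose at the moment of the call.
- ticket.job_done(): hands the job in; it is judged then, once.
The state is a dict: "time": time; "qpos": joint angles; "qd": joint speeds; "tau": joint torques, N m; "ee_pos": TCP position; "tcp_rot": TCP orientation; "force": force on the tool from outside, world axes, zero at the start; "torque": the same for the moment, N m; "gripper_width": finger opening in m; "finger_force": force on a finger pad.
Only numpy, scipy, OpenCV 4.12 (cv2) and the standard library are available. Lean on these libraries where they do the work, as an engineer would, in place of code of your own. Each camera call takes 0.05 s, during which the arm holds its last target. There are 200 camera calls.

## Working session

There is one attempt and no reset: what is moved stays moved. The work goes in short steps, Python scripts to look and compute and a tool call to move; the robot and the scene stay as the last step left them, time stands still between calls to the robot, and variables do not carry over. Pictures are saved under pics/ and viewed, at most 10 in all, crops included, and the job is handed in when it is done.

Besides the shell and the picture viewer there is one more tool, called after ">>>" by a JSON object that holds its "api" and its "payload". jog_arm: Moves the arm, as the interface text tells. Its arguments: {"type":"object","properties":{"motion":{"type":"array"},"gripper":{"type":"number"}},"required":["motion"]}

```bash
mkdir -p pics; python3 - <<'E'
from cell import readout, eyes
import cv2, numpy as np
s=readout.observe(); print(s['time'],s['ee_pos'],s['tcp_rot'],s['gripper_width'])
a=eyes.read_camera("top");b=eyes.read_camera("scene")
cv2.imwrite("pics/top.png",a);cv2.imwrite("pics/scene.png",b)
for n in("top","scene"):
    c=eyes.calibration(n);print(n,c['mtx'].tolist() if hasattr(c['mtx'],'tolist') else c['mtx'],c['rvec'],c['tvec'])
E
```

```text
0.0 [ 0.28169315 -0.5574812   0.20179881] [ 9.72769254e-01  2.31774926e-01 -7.95578843e-05 -5.96088246e-04] 0.08530011766550906
top [[473.62745886644666, 0.0, 321.4297709457745], [0.0, 473.62745886644666, 194.0927765658395], [0.0, 0.0, 1.0]] [ 2.21766479 -2.16381445  0.07334877] [-0.05295644  0.40481777  1.33203463]
scene [[426.49943827031547, 0.0, 322.4727952824275], [0.0, 426.49943827031547, 202.80992328700842], [0.0, 0.0, 1.0]] [ 1.76927143  1.48581313 -0.7755091 ] [-0.0441992  -0.15131363  1.3137554 ]
```

View pics/top.png

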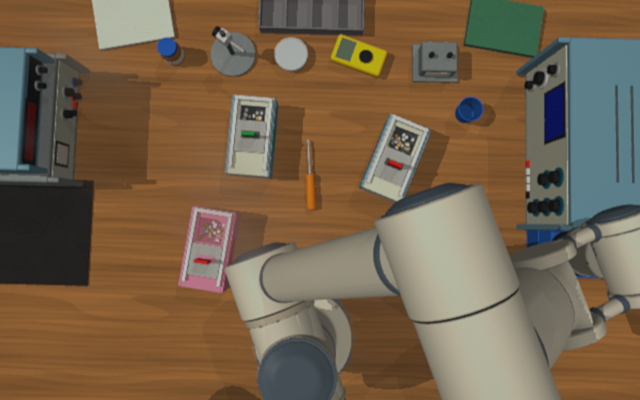

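View pics/scene.png

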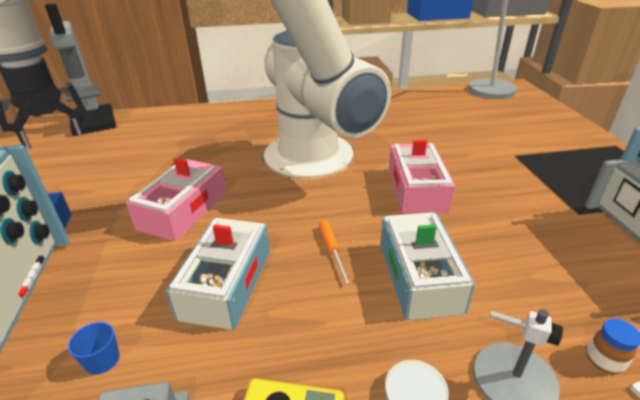

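The top view shows the red tab at about (395,163) on the blue/cream hopper, with its parts opening at about (403,140). The green tab is at (249,134). The scene view shows the red tab at (223,235) and two pink look-alikes.

```bash
cat > h.py <<'E'
import cv2, numpy as np
def cast(c,px,z):
    px=np.array(px,float).reshape(-1,1,2)
    n=cv2.undistortPoints(px,np.array(c['mtx']),None).reshape(-1,2)
    R=cv2.Rodrigues(np.array(c['rvec']))[0];o=-R.T@np.array(c['tvec']).ravel()
    d=np.c_[n,np.ones(len(n))]@R
    return o+d*((z-o[2])/d[:,2])[:,None]
def red(im,box):
    x0,y0,x1,y1=box;h=cv2.cvtColor(im[y0:y1,x0:x1],cv2.COLOR_BGR2HSV)
    m=(((h[...,0]<6)|(h[...,0]>174))&(h[...,1]>170)&(h[...,2]>90)).astype(np.uint8)
    cs=cv2.findContours(m,cv2.RETR_EXTERNAL,cv2.CHAIN_APPROX_NONE)[0]
    c=max(cs,key=cv2.contourArea)+np.array([x0,y0]);return c
E
python3 - <<'E'
from h import *
from cell import eyes
for n,box in(("top",(375,145,415,180)),("scene",(205,215,240,252))):
    im=cv2.imread(f"pics/{n}.png");c=eyes.calibration(n);k=red(im,box)
    print(n,cv2.boundingRect(k),cv2.contourArea(k))
    r=cv2.boxPoints(cv2.minAreaRect(k));M=cv2.moments(k);m=[M['m10']/M['m00'],M['m01']/M['m00']]
    for z in(.1095,.132):print(z,cast(c,m,z)[0],cast(c,r,z)[:,:2].round(4).tolist())
# hopper rim: cream/grey (low saturation) region in top view
im=cv2.imread("pics/top.png");c=eyes.calibration("top");x0,y0,x1,y1=350,100,440,210
h=cv2.cvtColor(im[y0:y1,x0:x1],cv2.COLOR_BGR2HSV)
m=((h[...,1]<60)&(h[...,2]>140)).astype(np.uint8)
m=cv2.morphologyEx(m,cv2.MORPH_CLOSE,np.ones((5,5)))
k=max(cv2.findContours(m,cv2.RETR_EXTERNAL,cv2.CHAIN_APPROX_NONE)[0],key=cv2.contourArea)+np.array([x0,y0])
r=cv2.boxPoints(cv2.minAreaRect(k));print(r.tolist());w=cast(c,r,.085);print(w.round(4))
for i in range(4):
    d=w[(i+1)%4]-w[i];print(np.linalg.norm(d),np.degrees(np.arctan2(d[1],d[0])))
print(w.mean(0))
print(cast(c,[[395,163],[403,140]],.1))
big=cv2.resize(im[90:215,340:450],None,fx=5,fy=4.8,interpolation=cv2.INTER_CUBIC)
cv2.drawContours(big,[((r-[340,90])*[5,4.8]).astype(int)],-1,(255,0,255),1)
s=cv2.imread("pics/scene.png")[200:330,160:285]
cv2.imwrite("pics/c.png",big)
E
```

```text
top (388, 160, 14, 8) 44.5
0.1095 [ 0.48485486 -0.23425579  0.1095    ] [[0.4845, -0.2154], [0.4958, -0.2189], [0.485, -0.2541], [0.4737, -0.2505]]
0.132 [ 0.48189061 -0.23073408  0.132     ] [[0.4816, -0.2122], [0.4927, -0.2157], [0.482, -0.2502], [0.4709, -0.2467]]
scene (214, 226, 19, 19) 253.0
0.1095 [ 0.48439452 -0.2328546   0.1095    ] [[0.4529, -0.2508], [0.4595, -0.2152], [0.5148, -0.215], [0.5086, -0.2488]]
0.132 [ 0.51235755 -0.22899304  0.132     ] [[0.4822, -0.2462], [0.4885, -0.2121], [0.5415, -0.2119], [0.5356, -0.2442]]
[[361.862060546875, 186.34481811523438], [391.10345458984375, 113.24136352539062], [428.51727294921875, 128.20687866210938], [399.27587890625, 201.31033325195312]]
[[ 0.425  -0.1511  0.085 ]
 [ 0.6263 -0.2268  0.085 ]
 [ 0.5877 -0.3289  0.085 ]
 [ 0.3872 -0.2523  0.085 ]]
0.2150378839207559 -20.61225143892938
0.10922248876424763 -110.66903104394895
0.21468220734613874 159.09464916101385
0.10812451204022487 69.52035599171981
[ 0.5065355  -0.23977688  0.085     ]
[[ 0.48843059 -0.23697883  0.1       ]
 [ 0.55091424 -0.25749755  0.1       ]]
```

View pics/c.png

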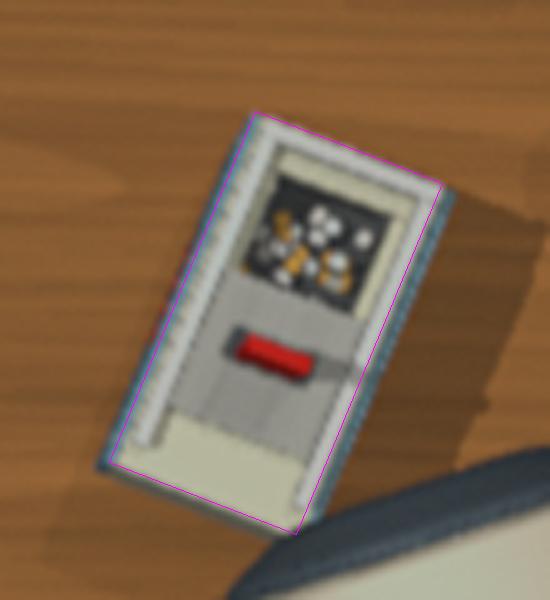

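The crop confirms a hopper heading of about -20.5°. The tab centre is near (0.483, -0.232) on the midline, and the gate is nearly fully open. I'll move to a point above and behind the tab with the fingers shut.

>>> {"api": "jog_arm", "payload": {"motion": [[0.158,0.342,0,0,0,-47.3],[0.158,0.342,0,0,0,-47.3],[0.158,0.342,0,0,0,-47.3],[0.158,0.342,0,0,0,-47.3],[0.158,0.342,0,0,0,-47.3],[0.158,0.342,0,0,0,-47.3],[0.158,0.342,0,0,0,-47.3],[0.158,0.342,0,0,0,-47.3],[0.158,0.342,0,0,0,-47.3],[0.158,0.342,0,0,0,-47.3]], "gripper": -1}}

```text
time: 0.93
ee_pos: [0.4405, -0.2121, 0.2023]
tcp_rot: [0.984, -0.177, -0.0, -0.001]
force: [0.6, 0.1, 0.3]
gripper_width: 0.0001
finger_force: 0.0
```

>>> {"api": "jog_arm", "payload": {"motion": [[0,0,0,0,0,0],[0,0,0,0,0,0],[0,0,0,0,0,0],[0,0,0,0,0,0]]}}

```text
time: 1.27
ee_pos: [0.4395, -0.2168, 0.2023]
tcp_rot: [0.984, -0.178, -0.0, 0.0]
force: [-0.4, 0.6, -0.6]
gripper_width: -0.0001
finger_force: 0.0
```

>>> {"api": "jog_arm", "payload": {"motion": [[0,0,-0.03,0,0,0],[0,0,-0.06,0,0,0],[0,0,-0.085,0,0,0],[0,0,-0.099,0,0,0],[0,0,-0.099,0,0,0],[0,0,-0.099,0,0,0],[0,0,-0.099,0,0,0]]}}

```text
time: 1.85
ee_pos: [0.4402, -0.2167, 0.1043]
tcp_rot: [0.984, -0.178, 0.001, 0.0]
force: [-0.3, 0.4, -0.2]
gripper_width: -0.0002
finger_force: 0.0
```

```bash
python3 - <<'E'
from h import *
from cell import readout, eyes
s=readout.observe();b=eyes.read_camera("scene")
k=red(b,(205,210,240,252));M=cv2.moments(k);print(s['ee_pos'],s['force'],cast(eyes.calibration("scene"),[M['m10']/M['m00'],M['m01']/M['m00']],.1095))
cv2.imwrite("pics/d.png",cv2.resize(b[150:350,130:330],None,fx=3,fy=3))
E
```

```text
[ 0.44015905 -0.21673282  0.10425783] [-0.30345475  0.42811741 -0.21738145] [[ 0.48447768 -0.23296118  0.1095    ]]
```

View pics/d.png

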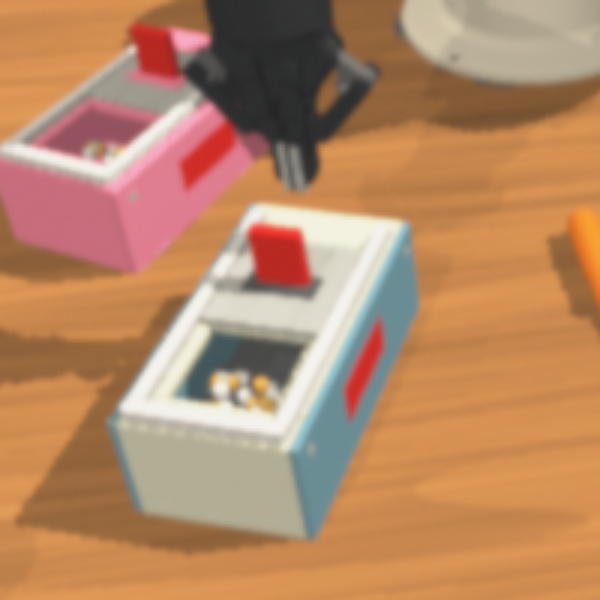

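The crop shows the shut fingertips at about (228,212) full-frame, behind the tab. They look further back than I expected, so I'll check by projection.

```bash
python3 - <<'E'
from h import *
from cell import readout, eyes
c=eyes.calibration("scene")
s=readout.observe();p=np.array(s['ee_pos']);print(p)
f=lambda P:cv2.projectPoints(np.array(P,float).reshape(-1,1,3),np.array(c['rvec']),np.array(c['tvec']),np.array(c['mtx']),None)[0].reshape(-1,2).round(1).tolist()
u=np.array([.9367,-.3502,0]);n=np.array([.3502,.9367,0]);t=np.array([.483,-.232,0])
print("tcp",f(p),"tab top/bot",f([t+[0,0,.132],t+[0,0,.087]]))
o=np.array([.490,-.2336,0])
print("rear rim",f([o-.09*u+.06*n+[0,0,.08],o-.09*u-.06*n+[0,0,.08]]),"front",f([o+.125*u+.06*n+[0,0,.08],o+.125*u-.06*n+[0,0,.08]]))
print(cast(c,[[228,212]],.104))
E
```

```text
[ 0.44037744 -0.21670488  0.10450745]
tcp [[231.6, 222.2]] tab top/bot [[221.5, 225.4], [224.9, 243.1]]
rear rim [[267.0, 223.6], [213.8, 217.6]] front [[230.5, 300.2], [166.2, 290.8]]
[[ 0.40288856 -0.22446703  0.104     ]]
```

```bash
python3 - <<'E'
from h import *
from cell import readout, eyes
c=eyes.calibration("wrist");s=readout.observe();p=np.array(s['ee_pos']);b=eyes.read_camera("wrist")
f=lambda P:cv2.projectPoints(np.array(P,float).reshape(-1,1,3),np.array(c['rvec']),np.array(c['tvec']),np.array(c['mtx']),None)[0].reshape(-1,2).round(1).tolist()
t=np.array([.483,-.232,0])
print("tcp",f(p),"tab top/bot",f([t+[0,0,.132],t+[0,0,.087]]))
cv2.imwrite("pics/w.png",b)
E
```

```text
tcp [[315.7, 244.9]] tab top/bot [[314.1, 178.4], [314.7, 157.9]]
```

View pics/w.png

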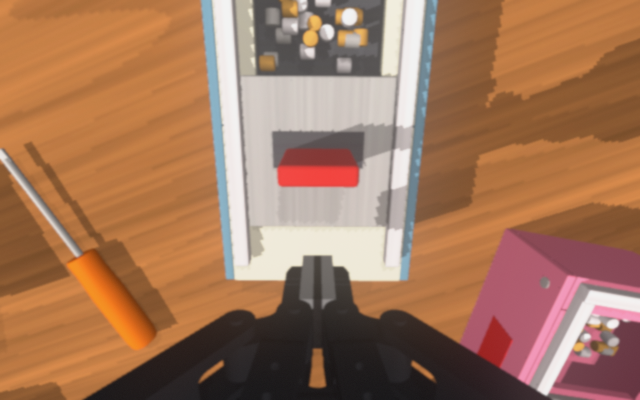

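The wrist view shows the tab top at about (318,176), as predicted. It is centred ahead of the fingers and the heading is aligned, so I'll push along the hopper's +x.

>>> {"api": "jog_arm", "payload": {"motion": [[0.0075,-0.0028,-0.002,0,0,0],[0.015,-0.0056,-0.002,0,0,0],[0.0225,-0.0084,-0.002,0,0,0],[0.03,-0.0112,-0.002,0,0,0],[0.0375,-0.014,-0.002,0,0,0],[0.045,-0.0168,-0.002,0,0,0],[0.0525,-0.0196,-0.002,0,0,0],[0.06,-0.0224,-0.002,0,0,0],[0.0675,-0.0252,-0.002,0,0,0],[0.075,-0.028,-0.002,0,0,0]]}}

```text
time: 2.78
ee_pos: [0.5146, -0.244, 0.1013]
tcp_rot: [0.984, -0.178, -0.001, -0.0]
force: [-9.3, -0.1, 8.0]
gripper_width: -0.0001
finger_force: 5.3
```

```bash
python3 - <<'E'
from h import *
from cell import readout, eyes
c=eyes.calibration("wrist");s=readout.observe();b=eyes.read_camera("wrist");print(s['ee_pos'],s['force'])
cv2.imwrite("pics/w2.png",b)
E
```

```text
[ 0.51460996 -0.24396231  0.10133295] [-9.28791072 -0.09404899  8.0378    ]
```

View pics/w2.png

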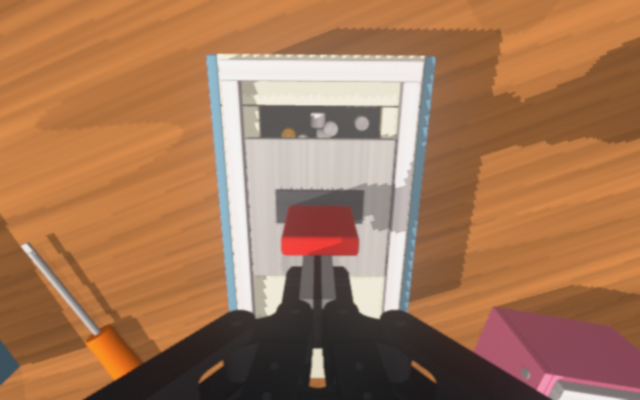

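The gate is sliding at about 9 N. The plate edge (row 138) is roughly 35 mm short of the end stop (row 82), so I'll push on more slowly.

>>> {"api": "jog_arm", "payload": {"motion": [[0.0056,-0.0021,0,0,0,0],[0.0112,-0.0042,0,0,0,0],[0.0169,-0.0063,0,0,0,0],[0.0206,-0.0077,0,0,0,0],[0.0234,-0.0088,0,0,0,0],[0.0262,-0.0098,0,0,0,0],[0.0272,-0.0102,0,0,0,0],[0.0281,-0.0105,0,0,0,0]]}}

```text
time: 3.5
ee_pos: [0.5405, -0.2538, 0.101]
tcp_rot: [0.984, -0.178, -0.003, -0.0]
force: [-24.7, 1.9, 17.6]
gripper_width: -0.0001
finger_force: 14.1
```

>>> {"api": "jog_arm", "payload": {"motion": [[0.0014,-0.0005,0,0,0,0],[0.0028,-0.001,0,0,0,0],[0.0037,-0.0014,0,0,0,0]]}}

```text
time: 3.75
ee_pos: [0.5409, -0.2539, 0.1008]
tcp_rot: [0.984, -0.178, -0.006, -0.001]
force: [-42.3, 7.5, 31.6]
gripper_width: 0.0001
finger_force: 26.2
```

```bash
python3 - <<'E'
from h import *
from cell import readout, eyes
b=eyes.read_camera("wrist");s=readout.observe();print(s['ee_pos'],s['force'])
cv2.imwrite("pics/w3.png",b)
E
```

```text
[ 0.54085046 -0.25386076  0.10077525] [-41.15333803   6.43616947  29.11471677]
```

View pics/w3.png

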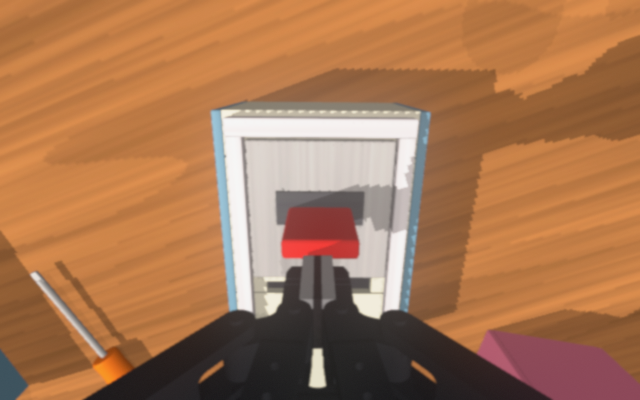

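The plate is hard against the end stop at row 138. I'll back off slightly, then lift.

>>> {"api": "jog_arm", "payload": {"motion": [[-0.006,0.002,0,0,0,0],[-0.014,0.005,0.001,0,0,0],[-0.018,0.007,0.01,0,0,0],[-0.018,0.007,0.04,0,0,0],[-0.018,0.007,0.08,0,0,0],[-0.03,0.011,0.1,0,0,0],[-0.05,0.018,0.1,0,0,0],[-0.05,0.018,0.1,0,0,0],[-0.05,0.018,0.1,0,0,0]]}}

```text
time: 4.55
ee_pos: [0.4966, -0.2376, 0.2023]
tcp_rot: [0.984, -0.178, 0.001, 0.0]
force: [-0.2, 0.2, -0.6]
gripper_width: 0.0003
finger_force: 0.0
```

```bash
python3 - <<'E'
from h import *
from cell import readout, eyes
s=readout.observe();print(s['ee_pos'],s['force'])
b=eyes.read_camera("wrist");cv2.imwrite("pics/w4.png",b)
E
```

```text
[ 0.49656917 -0.23760416  0.20232165] [-0.16507928  0.22508756 -0.55383926]
```

View pics/w4.png

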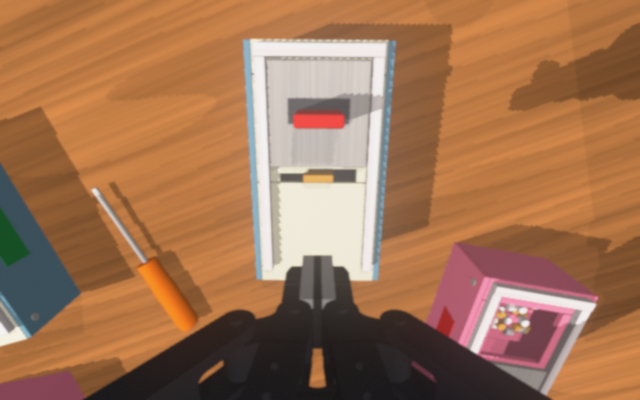

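The gate is home against the end stop at row 58. The brass catch shows at (318,178), behind the plate's rear edge, and the gripper is clear of everything.

```bash
python3 -c "
from cell import ticket
print(ticket.job_done())"
```

```text
the job is handed in; nothing more can be done
None
```

The red gate is pushed home against its end stop with the brass catch visible behind the plate (its rise wasn't measured), the green gate was never touched, and the job is handed in, though no verdict came back.

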